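# Put the foyer things back on their own mats

### The job

The things on top of the shoe rack stand on each other's places: put the cup back in the middle of the round cork coaster, the tin in the middle of the square tile, the clock in the middle of the six-sided stand and the sunglasses case in the middle of the long felt mat, lying lengthwise along it. The empty slatted mat is there to set something aside on while you swap things round. Keep everything right way up and leave the jar of shoe cream where it is.

Things in the scene. Friction and masses are not known exactly. Their poses are not given: they have to be found in the camera images.
- cup: White ceramic cup without a handle, open at the top, 60 mm across the rim, 72 mm high, about 180 g. Loose. Origin at the centre of its underside, z up. At the start it stands on the runner or the hexagon. Grip it across the outside near mid-height.
- tin: Round steel tin with a slightly wider pressed-on lid that stays on, 62 mm across the lid, 42 mm high, about 150 g. Loose. Origin at the centre of its underside, z up. At the start it stands on the runner or the hexagon.
- case: Black plastic sunglasses case, a closed long box with rounded edges: 155 mm long along its y axis, 58 mm wide along x, 44 mm high, about 120 g. Loose. Origin at the centre of its underside, z up. At the start it lies on the coaster or the tile.
- clock: Small wooden block clock, 80 mm wide along its y axis, 42 mm deep along x, 66 mm high, white dial on the side facing -x, about 240 g. Loose. Origin at the centre of its underside, z up. At the start it stands on the coaster or the tile.
- coaster: Round cork coaster, 108 mm across: the cup's own place. Fixed, 5 mm thick; origin at the centre of its underside on the ledge, z up, so its top lies at z = 5 mm. 
- tile: Square grey stone tile, 108 x 108 mm: the tin's own place. Fixed, 5 mm thick; origin at the centre of its underside on the ledge, z up, so its top lies at z = 5 mm. 
- runner: Long rectangular grey felt mat, 190 mm along its y axis and 88 mm along x: the sunglasses case's own place. Fixed, 5 mm thick; origin at the centre of its underside on the ledge, z up, so its top lies at z = 5 mm. 
- hexagon: Six-sided dark wooden stand, 106 mm across flats, 122 mm across corners: the clock's own place. Fixed, 5 mm thick; origin at the centre of its underside on the ledge, z up, so its top lies at z = 5 mm. 
- spare: Slatted bamboo mat of five slats with 5 mm gaps, 140 mm along its x axis and 130 mm along y; empty at the start, any of the things can stand on it. Fixed, 5 mm thick; origin at the centre of its underside on the ledge, z up, so its top lies at z = 5 mm. 
- jar: Amber glass jar of shoe cream with a black cap, 44 mm across, 55 mm high, loose; stands on the ledge nearest the robot, between two of the places, and stays there. Origin at the centre of its underside. (Elsewhere: a flat bunch of keys 3 mm high lies between the places; a can 170 mm high and a bowl stand more than 60 mm outside them to the left and right, and trays and a plant along the far edge.)
Things that resemble listed ones, but are neither listed nor needed, are in the scene too. What is meant by the tin is not yellow, and is the larger of those in its own colour.

How it is judged:
By the outcome, as a careful person would: the job done as asked, in the order asked, and still so for the second after the job is handed in, with the robot touching nothing.
It also fails if it takes over 128 s, if anything falls off the work surface, if the arm or the gripper's body presses on something with over 40 N, if the wrist force passes 120 N, or if a joint passes its speed limit or range.

### The arm

A 6-joint arm with a two-finger parallel gripper is mounted at the origin on the work surface. World frame = base frame: x ahead of the robot, y to its left, z up, the work surface at z = 0. Lengths are in mm, angles in rad, forces in N, time in s.
With the tool pointing down it reaches from about 275 to 825 mm from the base axis. Payload 4.9 kg.
Tool frame: the origin (TCP) lies at the very end of the fingers, on their centre line; the grasp point (between the pads) lies 19 mm behind it; z points along the fingers, y is the line along which they close (so a half turn about z gives the same grasp; the last joint's range is limited). The gripper opens to 85 mm and grips with 20 to 120 N. Pads are 22 mm wide; open, the fingers measure 114 mm over their backs; the gripper's body (76 mm by 85 mm) begins 54 mm behind the grasp point. The pads swing forward as they close: fully open they stand 13 mm farther back than shut.
Start: joints at [-1.242, 0.326, -0.193, 1.052, 0, 1.437], TCP at [245.564, -492.155, 196.081] pointing down, gripper open.
Joint ranges: [-2.65, 2.65], [-0.97, 1.79], [-1.3, 1.35], [-1.93, 2.1], [-1.47, 1.37], [-3.14, 3.14]. Speed limits (rad/s): [2.57, 2.57, 3.14, 3.14, 3.14, 3.14].

### API

Orientations are given as [roll, pitch, yaw] about the fixed x, y, z axes, in that order (R = Rz(yaw) Ry(pitch) Rx(roll)).
In Python, from bench import bot, solve_ik, imaging gives the robot as it stands. Calls block until the motion is done:
- bot.move_ptp(position, orientation): joint-space move of the TCP to a pose.
- bot.movel(position, rot=None, max_speed=150, threshold=None): straight line of the TCP; rot=None keeps the orientation; max_speed is the mean speed in mm/s. With threshold (N) it stops when the force on the tool has changed by that much, and returns True; else False.
- bot.move_j(angles): joint-space move.
- bot.grip(opening, effort=None): opening from 0.0 (shut) to 1.0 (fully open); effort is the grip in N (None keeps the last); returns when the fingers have stopped.
- bot.dwell(seconds).
- solve_ik(position, orientation): joint angles nearest the present ones, or None.
- bot.get_state(): the state.
- imaging.capture(name): name is "scene" or "top" or "wrist"; returns the picture (480x640x3 uint8, blue, green, red); there is no depth.
- imaging.camera_model(name): a dict with "K" (3x3 intrinsics, pixels), "k1" (the pictures are not rectified: a ray, as slopes to the right and down, at radius r is drawn at 1 + k1 r^2 times it, then the intrinsics apply), "position" and "rotation" of the camera in the world. Camera axes: x right, y up, looking along -z (the intrinsics and any distortion apply to the point x, -y, -z); pixel columns grow to the right and rows downward; lengths in mm; the calibration is good to about 2 mm. A picture is of the moment at which its call begins: read the wrist's pose just before it. camera_model takes no time and is no camera call; for the wrist camera it gives the pose at the moment of the call.
A pose or a line that the arm cannot do raises bot.IKError and nothing moves.
- bot.sign_off(): hands the job in; it is judged then, once.
The state is a dict: "t": time; "qpos": joint angles; "joint_velocities": joint speeds; "effort": joint torques, N m; "tcp_pos": TCP position; "orientation": TCP orientation; "contact_force": force on the tool from outside, world axes, zero at the start; "wrist_torque": the same for the moment, N m; "opening": opening from 0.0 (shut) to 1.0 (fully open); "gripper_force": force on a finger pad.
Only numpy, scipy, OpenCV 4.12 (cv2) and the standard library are available. Lean on these libraries where they do the work, as an engineer would, in place of code of your own. Each camera call takes 0.05 s, during which the arm holds its last target. There are 200 camera calls.

## Working session

There is one attempt and no reset: what is moved stays moved. The work goes in short steps, each a Python script; the robot and the scene stay as the last script left them, time stands still between calls to the robot, and variables do not carry over. Pictures are saved under pics/ and viewed, at most 14 in all, crops included, and the job is handed in when it is done.

```bash
ls; mkdir -p pics; python3 - <<'E'
from bench import bot, imaging
import cv2
for n in ("top","scene"):
    cv2.imwrite(f"pics/{n}0.png",imaging.capture(n)); print(n,imaging.camera_model(n))
s=bot.get_state();print(s['t'],s['orientation'],s['opening'])
E
```

```text
pics
top {'K': array([[484.91097878,   0.        , 305.82921172],
       [  0.        , 484.91097878, 236.86234153],
       [  0.        ,   0.        ,   1.        ]]), 'k1': -0.02200495451495951, 'position': array([477.89542186,  15.80291591, 860.20379268]), 'rotation': array([ 0.14548507, -0.01751075, -1.54127758])}
scene {'K': array([[612.29820625,   0.        , 320.90523618],
       [  0.        , 612.29820625, 242.49532017],
       [  0.        ,   0.        ,   1.        ]]), 'k1': -0.18041419334858866, 'position': array([969.82108468, 384.40726957, 838.57857702]), 'rotation': array([0.58285583, 0.01012029, 2.3251427 ])}
0.1 [-3.14003363e+00 -1.81774400e-04  4.62787937e-01] 1.0009406649323136
```

View pics/top0.png

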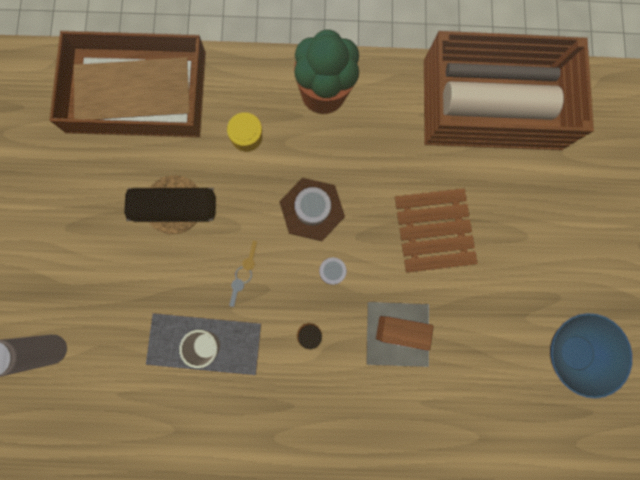

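View pics/scene0.png

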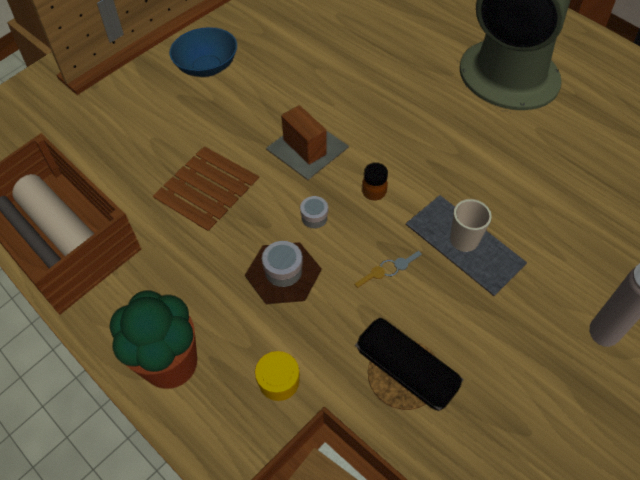

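The pictures show the tin (larger grey) on the hexagon at top px (313,206), the case on the coaster (171,204), the cup on the runner (199,348) and the clock on the tile (405,333). The spare mat at (436,230) is empty. Next I rectify the top picture to the relevant planes.

```bash
cat > h.py <<'E'
import numpy as np, cv2
from scipy.spatial.transform import Rotation as Rn
from bench import bot, imaging, solve_ik
def project(P,m):
    R=Rn.from_euler('xyz',m['rotation']).as_matrix()
    c=(np.asarray(P,float)-m['position'])@R
    s=np.stack([c[...,0],-c[...,1]],-1)/-c[...,2:]
    s=s*(1+m['k1']*(s**2).sum(-1,keepdims=True))
    K=m['K']; return s*[K[0,0],K[1,1]]+K[:2,2]
X0,Y0=700,420   # ortho: row 0 = x X0, col 0 = y Y0; 1.0 px per mm /S
def ortho(img,m,z,x1=X0,y1=Y0,w=800,h=500,S=1.):
    r,c=np.mgrid[0:h,0:w]
    P=np.stack([x1-r/S,y1-c/S,np.full(r.shape,float(z))],-1)
    uv=project(P,m).astype(np.float32)
    return cv2.remap(img,uv[...,0],uv[...,1],cv2.INTER_CUBIC)
E
python3 - <<'E'
from h import *
im=cv2.imread('pics/top0.png');m=imaging.camera_model('top')
for z in (5,):
    cv2.imwrite(f'pics/o{z}.png',ortho(im,m,z))
s=cv2.imread('pics/scene0.png');m=imaging.camera_model('scene')
cv2.imwrite(f'pics/s5.png',ortho(s,m,5))
E
```

```text
(no output)
```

View pics/o5.png

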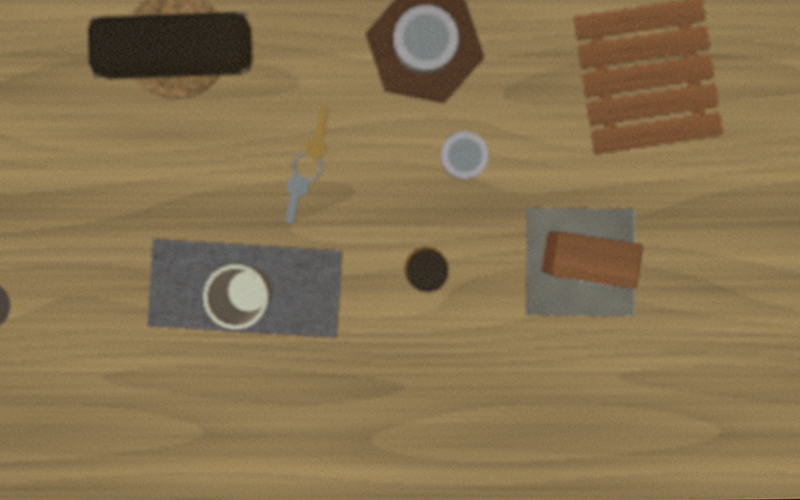

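View pics/s5.png

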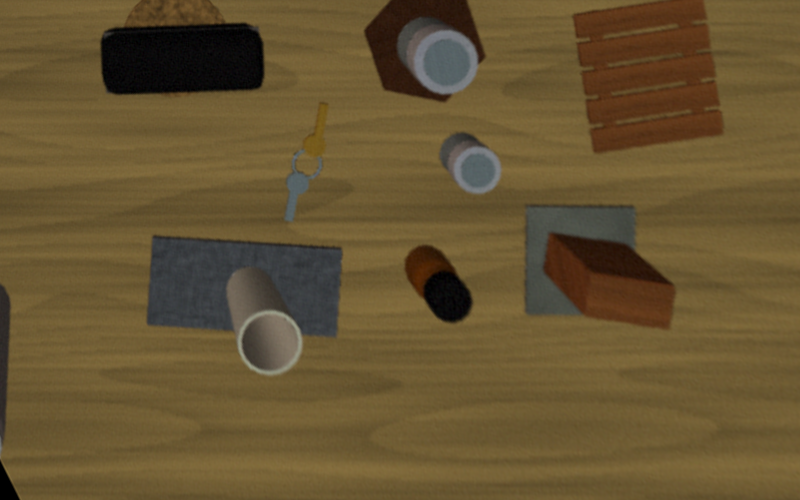

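Known sizes come out right in the rectified views (tile 108 px, runner 190 px at 1 px/mm), and both cameras agree to about 2 mm. I now fit the outlines to the image gradients.

```bash
cat > fit.py <<'E'
from h import *
from scipy.optimize import differential_evolution as DE
def rect(lx,ly,z,n=40):
    t=np.linspace(-.5,.5,n)
    p=np.concatenate([np.c_[t*lx,0*t+ly/2],np.c_[t*lx,0*t-ly/2],np.c_[0*t+lx/2,t*ly],np.c_[0*t-lx/2,t*ly]])
    return np.c_[p,np.full(len(p),z)]
def poly(r,n,z,m=30,ph=0.):
    a=np.arange(n+1)*2*np.pi/n+ph; v=np.c_[np.cos(a),np.sin(a)]*r
    p=np.concatenate([np.linspace(v[i],v[i+1],m,endpoint=False) for i in range(n)])
    return np.c_[p,np.full(len(p),z)]
def rbox(lx,ly,h,r,z0=5):
    g=np.random.default_rng(0).normal(size=(400,3)); g/=np.linalg.norm(g,axis=1)[:,None]
    c=np.array([[sx*(lx/2-r),sy*(ly/2-r),z] for sx in(1,-1) for sy in(1,-1) for z in(z0+r,z0+h-r)])
    return (c[:,None]+r*g).reshape(-1,3)
# name: (points, hull?, yaw range, x,y,yaw guess)
SH=dict(coaster=(poly(54,90,5,3),0), tile=(rect(108,108,5),0), runner=(rect(88,190,5),0),
  hexagon=(poly(122.4/2,6,5),0), cup=(poly(30,90,77,3),0), tin=(poly(31,90,47,3),0),
  case=(rbox(58,155,44,9),1), clock=(rbox(42,80,66,1),1), spare=(rect(140,130,5),0))
def prep(img,sig=1.2):
    g=cv2.GaussianBlur(img.astype(np.float32),(0,0),sig)
    gx=cv2.Sobel(g,-1,1,0);gy=cv2.Sobel(g,-1,0,1)
    return np.sqrt(gx**2+gy**2).max(-1)
def place(pts,x,y,a):
    c,s=np.cos(a),np.sin(a)
    return pts@np.array([[c,s,0],[-s,c,0],[0,0,1]])+[x,y,0]
def score(p,name,views,clip=120):
    pts,hull=SH[name]; P=place(pts,*p); t=0
    for G,m in views:
        uv=project(P,m).astype(np.float32)
        if hull:
            h=cv2.convexHull(uv)[:,0]; h=np.vstack([h,h[:1]])
            d=np.r_[0,np.cumsum(np.linalg.norm(np.diff(h,axis=0),axis=1))]
            s=np.linspace(0,d[-1],200); uv=np.c_[np.interp(s,d,h[:,0]),np.interp(s,d,h[:,1])].astype(np.float32)
        t+=np.minimum(cv2.remap(G,uv[:,:1],uv[:,1:],cv2.INTER_LINEAR),clip).mean()
    return -t/len(views)
def fit(name,guess,views,w=12,wa=.2):
    rnd=name in('cup','tin','coaster'); b=[(guess[0]-w,guess[0]+w),(guess[1]-w,guess[1]+w),(guess[2]-(1e-3 if rnd else wa),guess[2]+(1e-3 if rnd else wa))]
    r=DE(score,b,args=(name,views),seed=1,popsize=12,maxiter=40,tol=1e-4)
    return r.x,-r.fun
E
python3 - <<'E'
from fit import *
V=[(prep(cv2.imread(f'pics/{n}0.png')),imaging.camera_model(n)) for n in('top','scene')]
G=dict(coaster=(654,244,0),tile=(438,-160,0),runner=(412,175,-.05),hexagon=(660,-5,-.1),cup=(412,186,0),tin=(656,-3,0),
 case=(650,248,0),clock=(444,-168,-.12),spare=(622,-229,.1))
for k,g in G.items():
    for v in (V[:1],V[1:],V): 
        x,s=fit(k,g,v); print(k,x.round(2),round(s,1))
E
```

```text
coaster [654.6 244.3  -0. ] 37.0
coaster [658.94 245.38  -0.  ] 46.3
coaster [658.11 244.76  -0.  ] 37.5
tile [ 4.3855e+02 -1.5949e+02 -1.0000e-02] 61.3
tile [ 4.3756e+02 -1.5874e+02 -4.0000e-02] 62.5
tile [ 4.3860e+02 -1.5937e+02 -1.0000e-02] 61.4
runner [ 4.1225e+02  1.7550e+02 -6.0000e-02] 101.1
runner [ 4.1488e+02  1.7598e+02 -6.0000e-02] 102.9
runner [ 4.1324e+02  1.7571e+02 -6.0000e-02] 96.8
hexagon [ 6.5499e+02 -4.4000e+00  1.0000e-01] 83.3
hexagon [ 6.5732e+02 -2.9800e+00  1.0000e-01] 84.1
hexagon [ 6.5543e+02 -4.2300e+00  1.0000e-01] 82.6
cup [409.39 174.    -0.  ] 102.8
cup [410.64 174.     0.  ] 83.1
cup [409.84 174.     0.  ] 91.7
tin [652.95  -2.61   0.  ] 120.0
tin [654.84  -5.52  -0.  ] 116.0
tin [654.8   -5.46  -0.  ] 118.0
case [6.4992e+02 2.4269e+02 4.0000e-02] 117.3
case [6.5066e+02 2.4264e+02 3.0000e-02] 113.3
case [6.5061e+02 2.4286e+02 3.0000e-02] 114.8
clock [ 4.4311e+02 -1.6323e+02 -1.5000e-01] 92.2
clock [ 4.4322e+02 -1.6445e+02 -1.8000e-01] 100.3
clock [ 4.4314e+02 -1.6367e+02 -1.6000e-01] 95.5
spare [ 6.2420e+02 -2.2774e+02  1.5000e-01] 74.2
spare [ 6.2668e+02 -2.2731e+02  1.5000e-01] 79.2
spare [ 6.2541e+02 -2.2764e+02  1.5000e-01] 73.3
```

```bash
python3 - <<'E'
from fit import *
V=[(prep(cv2.imread(f'pics/{n}0.png')),imaging.camera_model(n)) for n in('top','scene')]
G=dict(hexagon=(656,-4,.36),cup=(408,172,0),coaster=(656,245,0))
for k,g in G.items():
    for v in (V[:1],V[1:],V): 
        x,s=fit(k,g,v); print(k,x.round(2),round(s,1))
pi=np.pi
print(bot.get_state()['contact_force'].__repr__())
for n,p,ys in [('case',(650,243),(.03+pi/2,.03-pi/2)),('runner',(413,175.6),(-.06+pi/2,-.06-pi/2)),('clock',(443,-164),(-.16+pi/2,-.16-pi/2)),('hex',(655,-4),(-.16+pi/2,-.16-pi/2)),
   ('cup',(410,172),(0,.4,-.4,pi/2)),('spare',(625,-228),(0,-.4,pi/2)),('coaster',(656,245),(0,.4,pi/2)),('tile',(438,-159),(0,-.4,pi/2))]:
    for y in ys:
        for z in (10,140):
            q=solve_ik([*p,z],[pi,0,y]); print(n,round(y,2),z,None if q is None else np.round(q,2))
ts={}
for y0,name in ((200,'L'),(-130,'R')):
    bot.move_ptp([470,y0,330],[pi,0,np.arctan2(y0,470)])
    m=imaging.camera_model('wrist'); im=imaging.capture('wrist'); cv2.imwrite(f'pics/w{name}.png',im); np.save(f'pics/w{name}.npy',m,allow_pickle=True)
    print(m['position'],m['rotation'],m['K'][0,0],m['k1'],bot.get_state()['t'])
    cv2.imwrite(f'pics/wo{name}.png',ortho(im,m,5))
a,b=cv2.imread('pics/woL.png'),cv2.imread('pics/woR.png')
cv2.imwrite('pics/wo.png',np.hstack([a[:,:400],b[:,400:]]))
E
```

```text
hexagon [ 6.5491e+02 -4.5600e+00  3.3000e-01] 118.4
hexagon [ 6.5709e+02 -3.9100e+00  3.4000e-01] 114.2
hexagon [ 6.5629e+02 -4.1200e+00  3.3000e-01] 113.7
cup [409.74 171.38  -0.  ] 120.0
cup [410.61 171.76   0.  ] 112.7
cup [410.32 171.75  -0.  ] 115.8
coaster [654.65 244.33  -0.  ] 37.0
coaster [658.93 245.39  -0.  ] 46.3
coaster [658.07 244.73  -0.  ] 37.5
array([ 0.99378092,  0.50178657, -0.0634757 ])
case 1.6 10 [0.25 0.74 0.01 0.84 0.   1.79]
case 1.6 140 [0.25 0.63 0.16 1.09 0.   1.79]
case -1.54 10 [ 0.25  0.74  0.01  0.84  0.   -1.35]
case -1.54 140 [ 0.25  0.63  0.16  1.09  0.   -1.35]
runner 1.51 10 [ 0.24  0.38 -0.69  0.51  0.    1.87]
runner 1.51 140 [ 0.24  0.19 -0.53  0.85  0.    1.87]
runner -1.63 10 [ 0.24  0.38 -0.69  0.51  0.   -1.27]
runner -1.63 140 [ 0.24  0.19 -0.53  0.85  0.   -1.27]
clock 1.41 10 [-0.51  0.41 -0.63  0.53  0.    1.22]
clock 1.41 140 [-0.51  0.23 -0.48  0.86  0.    1.22]
clock -1.73 10 [-0.51  0.41 -0.63  0.53  0.   -1.92]
clock -1.73 140 [-0.51  0.23 -0.48  0.86  0.   -1.92]
hex 1.41 10 [-0.12  0.68 -0.12  0.77  0.    1.61]
hex 1.41 140 [-0.1
[... 1015 characters left out ...]
65 0.18 1.1  0.   2.99]
coaster 1.57 10 [0.25 0.75 0.03 0.85 0.   1.82]
coaster 1.57 140 [0.25 0.65 0.18 1.1  0.   1.82]
tile 0 10 [-0.51  0.4  -0.65  0.53  0.    2.63]
tile 0 140 [-0.51  0.22 -0.49  0.86  0.    2.63]
tile -0.4 10 [-0.51  0.4  -0.65  0.53  0.    3.03]
tile -0.4 140 [-0.51  0.22 -0.49  0.86  0.    3.03]
tile 1.57 10 [-0.51  0.4  -0.65  0.53  0.    1.06]
tile 1.57 140 [-0.51  0.22 -0.49  0.86  0.    1.06]
[545.46768343 231.45005965 507.19997286] [-3.19817697e-01 -1.10600734e-04 -1.17131780e+00] 430.7732754029687 -0.09986395760468102 2.7667
[ 548.79991935 -150.17602518  507.48808768] [-3.19349630e-01  2.82078422e-04 -1.84117259e+00] 430.7732754029687 -0.09986395760468102 4.0667
```

View pics/wo.png

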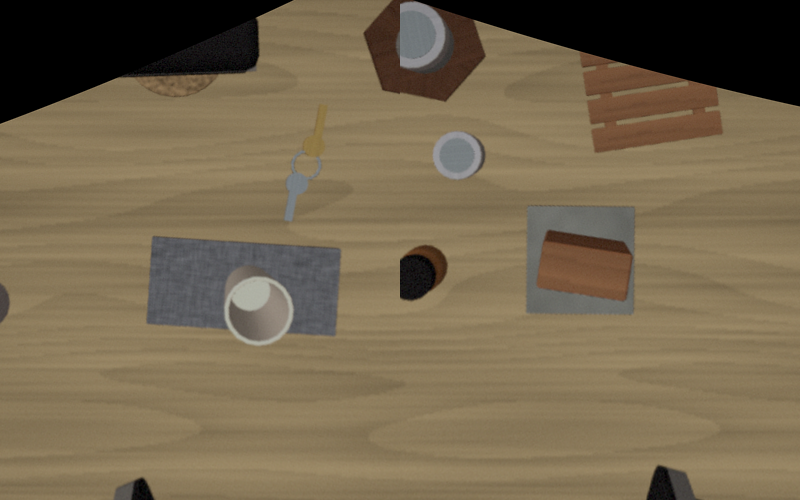

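The wrist views agree with the fixed cameras within about 2 mm (runner, tile and keys land at the same pixels). I take two more for the far places, then fit everything with all views.

```bash
python3 - <<'E'
from fit import *
pi=np.pi
W={n:(cv2.imread(f'pics/w{n}.png'),np.load(f'pics/w{n}.npy',allow_pickle=True).item()) for n in 'LR'}
for n,p in (('H',(570,0,300)),('C',(580,235,300))):
    bot.move_ptp(p,[pi,0,np.arctan2(p[1],p[0])])
    m=imaging.camera_model('wrist'); im=imaging.capture('wrist'); W[n]=(im,m); cv2.imwrite(f'pics/w{n}.png',im)
W={k:(prep(v[0]),v[1]) for k,v in W.items()}
V=[(prep(cv2.imread(f'pics/{n}0.png')),imaging.camera_model(n)) for n in('top','scene')]
G=dict(coaster=((656,244,0),'C'),case=((650,243,.03),'C'),runner=((413,175.6,-.06),'L'),cup=((410,171.6,0),'L'),hexagon=((656,-4,.335),'H'),tin=((654,-4,0),'H'),tile=((438.5,-159.4,-.01),'R'),clock=((443,-163.7,-.16),'R'))
for k,(g,w) in G.items():
    for v in ([W[w]],V[:1],V[1:],V+[W[w]]):
        x,s=fit(k,g,v,8,.1); print(k,x.round(2).tolist(),round(s,1))
cv2.imwrite('pics/woC.png',cv2.imread('pics/wC.png'))
E
```

```text
coaster [657.69, 245.22, -0.0] 35.2
coaster [654.54, 244.52, 0.0] 37.0
coaster [658.93, 245.32, -0.0] 46.3
coaster [657.85, 244.91, -0.0] 36.6
case [651.44, 244.21, 0.03] 112.4
case [649.89, 242.69, 0.04] 117.3
case [650.68, 242.61, 0.03] 113.3
case [650.8, 243.13, 0.03] 113.1
runner [414.5, 176.6, -0.06] 96.8
runner [412.19, 175.52, -0.06] 101.1
runner [414.91, 176.0, -0.06] 102.9
runner [414.11, 176.21, -0.06] 95.2
cup [411.6, 171.44, 0.0] 119.1
cup [409.62, 170.99, 0.0] 120.0
cup [410.61, 171.74, 0.0] 112.7
cup [410.87, 171.48, 0.0] 114.6
hexagon [656.87, -4.32, 0.31] 120.0
hexagon [654.99, -4.57, 0.33] 118.4
hexagon [657.15, -3.9, 0.34] 114.2
hexagon [656.36, -4.13, 0.33] 115.7
tin [655.6, -3.77, 0.0] 120.0
tin [653.78, -3.87, -0.0] 120.0
tin [654.74, -5.42, -0.0] 116.0
tin [654.84, -5.24, -0.0] 118.6
tile [440.69, -160.08, -0.01] 66.2
tile [438.5, -159.45, -0.0] 61.3
tile [440.6, -158.75, 0.0] 62.5
tile [439.77, -159.8, -0.01] 60.8
clock [445.11, -162.31, -0.16] 102.2
clock [443.11, -163.23, -0.15] 92.2
clock [443.23, -164.39, -0.17] 100.3
clock [443.97, -162.69, -0.16] 93.4
```

View pics/woC.png

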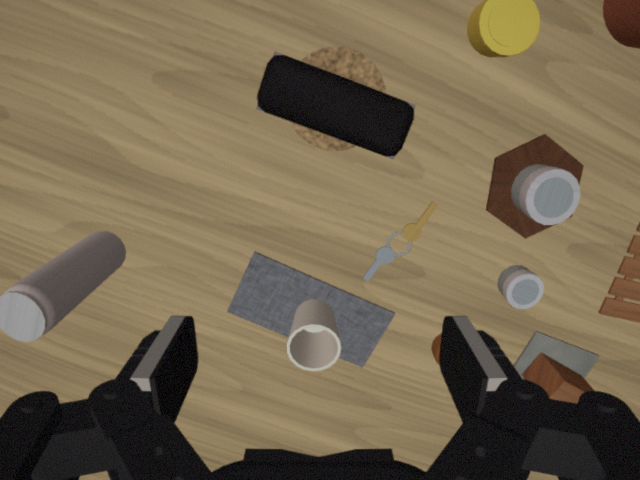

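```bash
cat >> h.py <<'E'
def tool(a): return [np.pi,0,a]
def pick(x,y,a,z,eff=40,up=150):
    bot.grip(1.0); bot.move_ptp([x,y,up],tool(a)); bot.movel([x,y,z],max_speed=120)
    bot.grip(0.0,eff); s=bot.get_state(); print('grip',round(s['opening'],3),np.round(s['gripper_force'],1))
    bot.movel([x,y,up],max_speed=150); s=bot.get_state(); print('held',round(s['opening'],3),np.round(s['gripper_force'],1),round(s['t'],1))
def put(x,y,a,z,up=150):
    bot.move_ptp([x,y,up],tool(a)); bot.movel([x,y,z+12],max_speed=150)
    hit=bot.movel([x,y,z-1],max_speed=25,threshold=4); s=bot.get_state()
    print('put',hit,np.round(s['tcp_pos'],1),np.round(s['contact_force'],1))
    bot.grip(1.0); bot.movel([x,y,up],max_speed=150); print('t',round(bot.get_state()['t'],1))
E
python3 - <<'E'
from h import *
h=np.pi/2
pick(410.9,171.5,h,16); put(625,-228,h,16)
pick(650.8,243.1,.03+h,9); put(414,176.2,-.06+h,9)
bot.move_ptp([470,150,330],tool(.3))
for n in('top','scene'): cv2.imwrite(f'pics/{n}1.png',imaging.capture(n))
E
```

```text
grip 0.667 41.1
held 0.668 43.1 9.8
put True [ 625.1 -228.2   17.1] [0.2 0.2 5.2]
t 14.4
grip 0.001 9.1
held -0.001 0.0 19.5
put False [413.9 176.2   7.9] [0.3 0.5 0.1]
t 24.0
```

View pics/scene1.png

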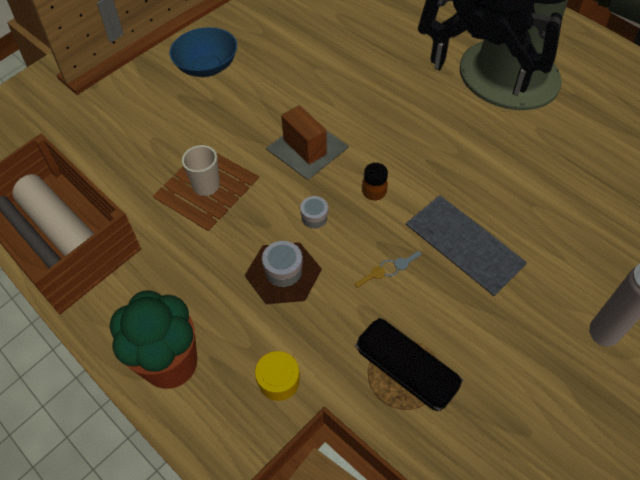

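The cup stands on the spare mat (201,172). The grasp on the case failed: the fingers shut fully and the case is still on the coaster (409,363). I re-measure it and check whether it shifted.

```bash
python3 - <<'E'
from fit import *
bot.move_ptp([580,235,300],tool(np.arctan2(235,580)))
m=imaging.camera_model('wrist'); im=imaging.capture('wrist'); cv2.imwrite('pics/wC1.png',im)
V=[(prep(cv2.imread(f'pics/{n}1.png')),imaging.camera_model(n)) for n in('top','scene')]+[(prep(im),m)]
for v in V+[V]:
    v=v if isinstance(v,list) else [v]
    print([ (k,(lambda r:(r[0].round(2).tolist(),round(r[1],1)))(fit(k,g,v,8,.1))) for k,g in (('case',(650.8,243.1,.03)),('cup',(625,-228,0)))])
d=cv2.absdiff(cv2.imread('pics/scene0.png'),cv2.imread('pics/scene1.png'))[300:420,330:480].max(); print(d)
bot.move_ptp([650.8,243.1,150],tool(.03+np.pi/2)); bot.movel([650.8,243.1,9],max_speed=120)
s=bot.get_state(); print(s['tcp_pos'],s['contact_force'])
a=imaging.capture('scene')[230:480,230:560]; b=imaging.capture('wrist')[:,:]
bot.grip(0.78,25); s=bot.get_state(); print(s['opening'],s['gripper_force'],s['contact_force'])
c=imaging.capture('scene')[230:480,230:560]
cv2.imwrite('pics/g.png',np.vstack([cv2.resize(np.hstack([a,c]),(800,303)),np.hstack([cv2.resize(b,(400,297)),cv2.resize(imaging.capture('wrist'),(400,297))])]))
E
```

```text
[('case', ([650.82, 242.75, 0.04], np.float64(117.5))), ('cup', ([624.37, -228.05, 0.0], np.float64(120.0)))]
[('case', ([651.59, 242.68, 0.03], np.float64(112.7))), ('cup', ([624.48, -228.45, -0.0], np.float64(110.9)))]
[('case', ([652.36, 243.79, 0.03], np.float64(112.4))), ('cup', ([627.92, -227.38, 0.0], np.float64(0.0)))]
[('case', ([651.73, 243.24, 0.03], np.float64(113.4))), ('cup', ([624.45, -228.5, 0.0], np.float64(77.0)))]
48
[651.62788942 243.30713821  10.03735002] [ 0.42481586  0.05263281 -0.46448968]
0.783743883235903 0.0 [ 0.31026093 -0.39305448 -1.22464256]
```

View pics/g.png

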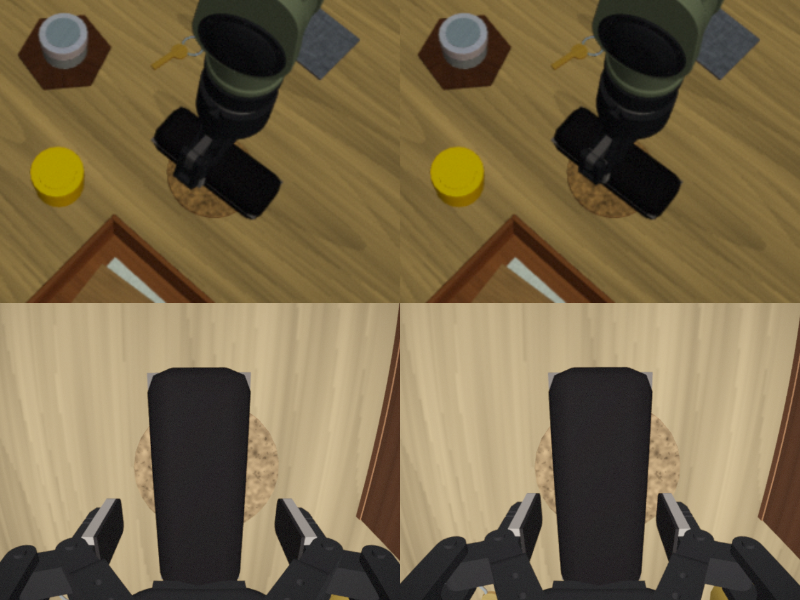

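The view shows the case centred between the pads, so the grip was probably too high, on its rounded edges. The pads sit farther back when open, so I go lower and close in steps.

```bash
python3 - <<'E'
from h import *
x,y=651.7,243.2
hit=bot.movel([x,y,0],max_speed=25,threshold=4); s=bot.get_state(); print(hit,s['tcp_pos'],s['contact_force'])
for o in (.74,.71,.69,.67,.65,.62):
    bot.grip(o,25); s=bot.get_state(); print(o,round(s['opening'],3),s['gripper_force'],np.round(s['contact_force'],1))
    if s['gripper_force']>15: break
E
```

```text
False [ 6.51479920e+02  2.43130275e+02 -3.49926896e-01] [-0.05858795  0.65388536  0.63320251]
0.74 0.743 0.0 [-1.   0.3  1.2]
0.71 0.713 0.0 [-0.5 -0.3  0.5]
0.69 0.689 0.0 [0.5 0.3 0.4]
0.67 0.675 16.991647481918335 [-0.2 -0.8  1.2]
```

```bash
python3 - <<'E'
from h import *
x,y=651.7,243.2; h=np.pi/2
bot.grip(.55,40); s=bot.get_state(); print(round(s['opening'],3),s['gripper_force'],np.round(s['contact_force'],1))
if s['opening']>.6:
    bot.movel([x,y,15],max_speed=40); s=bot.get_state(); print(round(s['opening'],3),s['gripper_force'],np.round(s['contact_force'],1),s['t'])
    if s['opening']>.6:
        bot.movel([x,y,150],max_speed=120); s=bot.get_state(); print(round(s['opening'],3),s['gripper_force'])
    cv2.imwrite('pics/hold.png',imaging.capture('wrist'))
E
```

```text
0.663 43.513838052749634 [-0.4 -0.3  2.9]
0.666 42.98762261867523 [-0.9 -0.3 -2.1] 30.9583
0.664 42.99007594585419
```

View pics/hold.png

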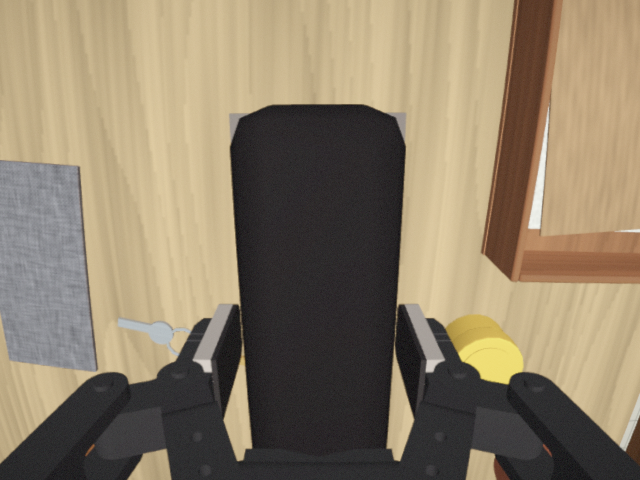

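The case is held level between the pads, and the coaster is clear. Now I place it on the runner and re-measure the coaster and the cup.

```bash
python3 - <<'E'
from fit import *
h=np.pi/2
put(414.1,176.2,-.06+h,0)
bot.move_ptp([560,0,330],tool(0))
m=imaging.camera_model('wrist'); w=imaging.capture('wrist')
I={}
for n in('top','scene'): I[n]=imaging.capture(n); cv2.imwrite(f'pics/{n}2.png',I[n])
V=[(prep(I[n]),imaging.camera_model(n)) for n in I]
for k,g in (('coaster',(657,245,0)),('case',(414,176,-.06)),('cup',(624.5,-228.3,0))):
    for v in (V[:1],V[1:],V,[(prep(w),m)]):
        x,s=fit(k,g,v,8,.1); print(k,x.round(2).tolist(),round(s,1))
E
```

```text
put True [4.143e+02 1.763e+02 4.000e-01] [-1.   0.4  5.4]
t 36.4
coaster [663.76, 251.03, -0.0] 2.5
coaster [658.3, 245.01, -0.0] 41.1
coaster [658.34, 245.05, -0.0] 21.7
coaster [657.98, 243.37, 0.0] 51.8
case [407.2, 182.6, -0.16] 2.6
case [412.46, 174.86, -0.06] 107.3
case [412.49, 174.88, -0.06] 54.7
case [415.05, 176.68, -0.05] 99.0
cup [624.84, -235.61, -0.0] 2.6
cup [624.47, -228.51, 0.0] 110.3
cup [624.43, -228.51, -0.0] 56.4
cup [624.97, -228.39, -0.0] 119.0
```

View pics/top2.png

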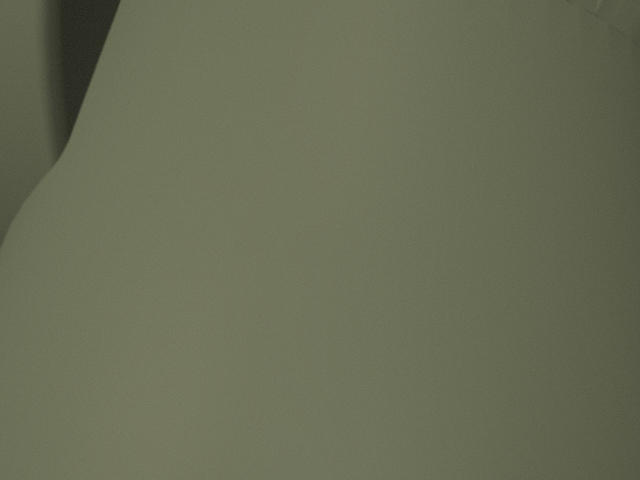

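The arm blocks the top camera in that view. The scene and wrist fits put the case on the runner's middle and the coaster at about (658, 244.5). Next: cup to the coaster, tin to the spare mat, clock to the hexagon, and tin to the tile.

```bash
sed -i "s/s=bot.get_state(); print('grip'/s=bot.get_state(); assert s['opening']>.3; print('grip'/" h.py; python3 - <<'E'
from h import *
h=np.pi/2
pick(624.8,-228.4,h,16); put(658,244.6,h,16)
pick(655,-4.6,h,3); put(624.5,-228,h,3)
pick(444,-163,-.16+h,12,50); put(656.4,-4.2,-.16+h,12)
bot.move_j([-1.242,.326,-.193,1.052,0,1.437])
for n in('top','scene'): cv2.imwrite(f'pics/{n}3.png',imaging.capture(n))
E
python3 - <<'E'
from fit import *
V=[(prep(cv2.imread(f'pics/{n}3.png')),imaging.camera_model(n)) for n in('top','scene')]
for k,g in (('coaster',(657,245,0)),('cup',(657,245,0)),('case',(414,176,-.06)),('tin',(624.5,-228.3,0)),('tile',(440,-159.7,0)),('clock',(656,-4,-.16)),('hexagon',(656,-4,.33))):
    for v in (V[:1],V[1:]):
        x,s=fit(k,g,v,8,.1); print(k,x.round(2).tolist(),round(s,1))
E
```

```text
grip 0.67 42.4
held 0.67 43.0 42.2
put True [658.2 244.7  17.3] [-1.1 -0.6  4.7]
t 46.8
grip 0.685 41.5
held 0.686 43.3 50.9
put True [ 624.7 -228.2    4.5] [-1.4  0.   4.1]
t 54.8
grip 0.477 50.9
held 0.482 50.7 58.7
put True [656.5  -4.2  12.6] [-0.1 -0.6  2.9]
t 62.8
coaster [654.32, 243.25, 0.0] 55.0
coaster [658.69, 245.14, 0.0] 45.7
cup [656.74, 245.29, -0.0] 117.5
cup [656.91, 244.53, -0.0] 118.6
case [412.94, 175.87, -0.05] 106.6
case [412.5, 174.82, -0.06] 107.0
tin [621.21, -228.44, 0.0] 120.0
tin [624.54, -228.57, -0.0] 113.2
tile [438.53, -159.45, -0.01] 66.9
tile [440.0, -159.28, 0.01] 73.1
clock [655.25, -3.65, -0.15] 64.0
clock [656.29, -4.84, -0.16] 59.9
hexagon [655.18, -4.4, 0.33] 115.8
hexagon [657.39, -3.91, 0.35] 103.2
```

View pics/top3.png

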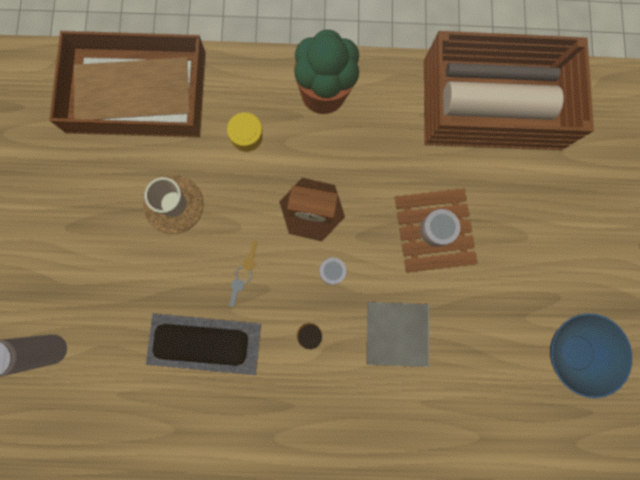

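The top view shows the cup on the coaster (168,197), the case in the runner (200,345), the clock on the hexagon (313,205) with its dial facing -x, the tin on the spare mat (440,228), and the tile empty. Last move: tin to the tile.

```bash
python3 - <<'E'
from h import *
h=np.pi/2
pick(624.5,-228.3,h,4); put(439.6,-159.5,h,4)
bot.move_j([-1.242,.326,-.193,1.052,0,1.437])
for n in('top','scene'): cv2.imwrite(f'pics/{n}4.png',imaging.capture(n))
print(bot.get_state()['t'])
E
python3 - <<'E'
from fit import *
V=[(prep(cv2.imread(f'pics/{n}4.png')),imaging.camera_model(n)) for n in('top','scene')]
for k,g in (('tin',(439.6,-159.5,0)),('tile',(440,-159.7,0))):
    for v in (V[:1],V[1:]):
        x,s=fit(k,g,v,8,.1); print(k,x.round(2).tolist(),round(s,1))
E
```

```text
grip 0.685 41.3
held 0.682 43.1 69.9
put True [ 439.9 -159.7    5.6] [-0.9 -0.4  4.3]
t 73.8
75.2917
tin [438.64, -158.63, 0.0] 111.9
tin [439.06, -159.56, -0.0] 111.5
tile [438.47, -159.44, -0.01] 66.7
tile [440.91, -159.12, 0.01] 75.0
```

View pics/scene4.png

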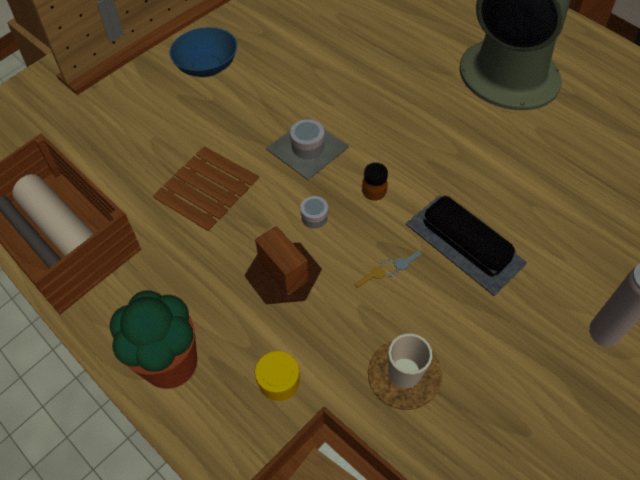

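All four things stand upright in the middle of their own places: tin (307,138), clock (283,262), cup (407,362) and case (468,236). The jar (375,181) has not moved.

```bash
python3 -c "
from bench import bot
print(bot.sign_off())"
```

```text
the job is handed in; nothing more can be done
None
```

The job is handed in after about 75 s: the cup, tin, clock and sunglasses case stand upright in the middle of their own places (to about 2 mm by the cameras), with the case lengthwise on the felt mat and the jar left where it was; the first grasp on the case failed and was repeated lower.

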